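Shut, lock and shake the dust extractor

TASK

The filter hatch of the bench dust extractor has been left open. Swing the hatch fully shut, then turn its quarter-turn latch clockwise (seen from above) until it drops into its locked catch, and only then push the filter-shaker plunger fully down and let it spring back up. Leave the glue bottle, the hammer and the wooden offcut where they are.

Things in the scene. Friction and masses are not known exactly. Their poses are not given: they have to be found in the camera images.
- extractor: Grey steel cabinet fixed to the bench, 280 mm (its x) by 300 mm (its y), flat top 120 mm up with a hatch opening. Origin: centre of its underside, on the bench; z up. In its frame (mm): hatch hinge line along x at y = 118, z = 124, from x = -55 to 115; latch axis x = 20, y = -68; plunger axis x = -95, y = -50. Nothing else stands over 12 mm above the top.
- hatch (a joint): Hatch angle, rad: 0 shut flat on the top, 1.57 upright, 2.0 open stop (leaning out over the cabinet's +y side). Stiff hinge, friction 0.40 N m, more than its weight (about 0.3 kg): stays where left, must be pushed all the way down.
- hatch_hinge (a point): Middle of the hatch's hinge line, at half its thickness; turns with the hatch. x axis along the hinge (the cabinet's x), y axis from free edge to hinge, z axis out of the outer face (up when shut).
- hatch_edge (a point): Middle of the hatch's free edge, at its outer face (on top when shut). Axes as hatch_hinge. The hatch is a plain flat aluminium plate, 170 mm along the hinge, 158 mm from hinge to free edge, 8 mm thick; shut, its top is 128 mm above the bench (two ribs 2.5 mm higher, 55 mm either side of the middle) and its free edge at the cabinet's y = -40.
- latch (a joint): Latch angle, rad: 0 unlocked, handle along the cabinet's +x; grows clockwise seen from above; 1.57 locked stop, handle along the cabinet's -y. Stays where left up to about 1.38. From about 0.9 it climbs a ramp, rising 5 mm to a peak at 1.36 (under 0.5 N m to turn); beyond about 1.42 it snaps down by itself to the stop. Left short of that it is not locked.
- latch_axis (a point): Top of the latch hub (bright steel, 32 mm across) on its vertical turning axis, about 159 mm above the bench when locked. A tongue opposite the handle, 42 mm long from the axis, swings over the hatch's free edge as it locks; it blocks the hatch if turned while the hatch is open.
- latch_end (a point): Outer end of the latch handle, 75 mm from the axis, 159 mm above the bench when unlocked or locked. The handle is a bright steel bar 14 mm wide and 30 mm tall (129 to 159 mm above the bench); it can be pushed by its side or gripped across its width.
- shaker (a joint): Travel of the sprung filter-shaker plunger, m: 0 up, 0.030 lower stop. Takes about 4 N to start and 13 N at the bottom; returns by itself.
- shaker_top (a point): Middle of the top of the plunger's round black knob, 60 mm across, 200 mm above the bench when up.
- glue: White glue bottle, 60 mm across, 150 mm tall, standing beside the cabinet's -y side; leave alone. Origin at the centre of its foot.
- hammer: Hammer lying on the bench beyond the cabinet's +y side, 260 mm long; leave alone. Origin at the middle of its length, underside.
- offcut: Wooden offcut, 50 by 160 by 25 mm, lying beyond the cabinet's +x side; leave alone. Origin at the centre of its underside.

How it is judged:
By the outcome, as a careful person would: the job done as asked, in the order asked, and still so for the second after the job is handed in, with the robot touching nothing.
It also fails if it takes over 54 s, if anything falls off the work surface, if the arm or the gripper's body presses on something with over 40 N, if the wrist force passes 120 N, or if a joint passes its speed limit or range.

ROBOT

A 6-joint arm with a two-finger parallel gripper is mounted at the origin on the work surface. World frame = base frame: x ahead of the robot, y to its left, z up, the work surface at z = 0. Lengths are in m, angles in rad, forces in N, time in s.
With the tool pointing down it reaches from about 0.4 to 0.825 m from the base axis. Payload 7 kg.
Tool frame: the origin (TCP) lies on the centre line of the jaws, within the pads' length; the fingertips stand tip_reach ahead of it and the grasp point (between the pads) is the TCP (tip_reach is the distance from the TCP to the fingertips, in m); z points along the fingers, y is the line along which they close (so a half turn about z gives the same grasp; the last joint's range is limited). The gripper opens to 88 mm and grips with 3 to 60 N. Pads are 19 mm wide; open, the fingers measure 130 mm over their backs; the gripper's body (78 mm by 193 mm) begins 47 mm behind the grasp point.
Start: joints at [-0.842, 0.359, 0.012, 0, -1.224, -0.288], TCP at [0.288, -0.61, 0.246] pointing down, gripper open.
Joint ranges: [-3.07, 3.07], [-1.43, 2.12], [-1.02, 1.25], [-3.03, 1.67], [-3.05, -0], [-3.03, 3.03]. Speed limits (rad/s): [2.39, 2.39, 3.01, 3.14, 3.14, 3.14].

INTERFACE

Orientations are given as [roll, pitch, yaw] about the fixed x, y, z axes, in that order (R = Rz(yaw) Ry(pitch) Rx(roll)).
In Python, from station import get_state, grab_frame, calibration, job_done, find_in, mark_of, tip_reach gives the robot as it stands.
- The arm moves only by the shell command python3 -m handwheel 'ROWS' [OPENING] [FORCE]. ROWS is JSON, a list of rows, each an object with "delta_pos": the shift along the world's x, y, z in units of 30 mm (1.0 is 30 mm), a list of three; "dr": the turn, a rotation vector about the world's x, y, z in degrees, a list of three. In form: [{"delta_pos": [tx, ty, tz], "dr": [rx, ry, rz]}, ...]. A call has 1 to 10 rows; each row shifts and turns the commanded pose from where the row before left it; what a row does not reach is not made up. A row lasts 1/10 s, in which the tool goes at most 50 mm and 8.59 degrees, less where a joint would pass 70% of its speed; a pose out of reach is approached as far as the arm can. A call is refused whole if a number of a shift passes 1 or a number of a turn 8.59, either way. A call with a gripper value outside its range is refused whole. OPENING is the closure, from -1 (fully open) to 1 (shut), set as the call begins (- or left out, the last holds). The fingers move at their own pace and stop on an object; FORCE is the grip in N (left out, the last holds). Time passes only in rows, so rows that do not move let the fingers close. It gives the time, the measured TCP pose, the force, the opening and the grip force at its end, in the units of the state.
- get_state(): the state, without advancing time (a new reading comes with each control period).
- grab_frame(name): name is "side" or "top" or "wrist"; returns the picture (384x512x3 uint8, red, green, blue); there is no depth.
- calibration(name): a dict with "fx", "fy", "cx", "cy" (pixels), "extrinsics" (4x4, takes a point from world to camera coordinates). Camera axes: x right, y down, z forward; pixel columns grow to the right and rows downward; lengths in m; the calibration is good to about 2 mm. The wrist camera is an equidistant fisheye: a pixel r from the principal point sees the ray r / f radians off the axis. A picture is of the moment at which its call begins: read the wrist's pose just before it. calibration takes no time and is no camera call; for the wrist camera it gives the pose at the moment of the call.
- job_done(): hands the job in; it is judged then, once.
Trained networks look in the newest picture that a camera, given by its name, has taken for a name from the list of things; names that differ only in an ending like _2 or _b are one class to them, and where a whole thing is asked for, a point or a joint stands for the part that bears it (a point fixed in the world has none). Each returns a list of dicts, best first, with "conf" (0 to 1); they miss things now and then, are a little off and sometimes report something else, mostly with a low value. They report only what shows in the picture. A call takes as long as a camera call.
- find_in(camera, query): "location" ([column, row] in pixels, amid what is visible of it).
- mark_of(camera, query): "location" ([column, row] in pixels: a listed point, or the origin of a listed thing).
The state is a dict: "t": time; "q": joint angles; "qd": joint speeds; "joint_efforts": joint torques, N m; "eef_pos": TCP position; "ee_rot": TCP orientation; "force": force on the tool from outside, world axes, zero at the start; "moment": the same for the moment, N m; "width": finger opening in m; "gripper_force": force on a finger pad.
Only numpy, scipy, OpenCV 4.12 (cv2) and the standard library are available. Lean on these libraries where they do the work, as an engineer would, in place of code of your own. Each camera call takes 0.05 s, during which the arm holds its last target. There are 200 camera calls.

## Working session

There is one attempt and no reset: what is moved stays moved. The work goes in short steps, Python scripts to look and compute and a shell command to move; the robot and the scene stay as the last step left them, time stands still between calls to the robot, and variables do not carry over. Pictures are saved under pics/ and viewed, at most 10 in all, crops included, and the job is handed in when it is done.

```bash
mkdir -p pics
cat > h.py <<'E'
import numpy as np, cv2
from station import *
def ray(c,p):
    k=calibration(c);E=np.array(k["extrinsics"]);d=np.array([(p[0]-k["cx"])/k["fx"],(p[1]-k["cy"])/k["fy"],1.])
    R=E[:3,:3];o=-R.T@E[:3,3];d=R.T@d;return o,d/np.linalg.norm(d)
def atz(c,p,z):
    o,d=ray(c,p);return o+d*(z-o[2])/d[2]
def tri(ps):
    A=np.zeros((3,3));b=np.zeros(3);L=[ray(*x) for x in ps]
    for o,d in L:
        M=np.eye(3)-np.outer(d,d);A+=M;b+=M@o
    X=np.linalg.solve(A,b);return X,[np.linalg.norm((np.eye(3)-np.outer(d,d))@(X-o)) for o,d in L]
def proj(c,X):
    k=calibration(c);E=np.array(k["extrinsics"]);q=E[:3,:3]@X+E[:3,3];return [k["fx"]*q[0]/q[2]+k["cx"],k["fy"]*q[1]/q[2]+k["cy"]]
E
python3 - <<'E'
from h import *
np.set_printoptions(precision=3,suppress=True)
s=get_state();print(s["t"],s["eef_pos"],s["ee_rot"],s["width"],tip_reach)
ims=[]
P={}
for c in("side","top"):
    im=grab_frame(c);ims.append(im[:,:,::-1])
    for n in("extractor","hatch_hinge","hatch_edge","latch_axis","latch_end","shaker_top","glue","hammer","offcut"):
        r=mark_of(c,n)
        if r: P[n,c]=r[0]["location"];print(c,n,np.round(r[0]["location"]),round(r[0]["conf"],2))
for n in set(k[0] for k in P):
    if (n,"side") in P and (n,"top") in P: print(n,*tri([(c,P[n,c]) for c in("side","top")]))
cv2.imwrite("pics/a.png",cv2.resize(np.vstack(ims),(800,600)) if 0 else ims[0]);cv2.imwrite("pics/b.png",ims[1])
E
```

```text
0.0 [ 0.288 -0.61   0.245] [ 3.14  -0.    -2.701] 0.08772784322402626 0.019
side extractor [306. 201.] 0.67
side hatch_hinge [276. 202.] 0.58
side hatch_edge [284. 153.] 0.79
side latch_axis [316. 146.] 0.8
side latch_end [298. 132.] 0.71
side shaker_top [357. 157.] 0.85
side glue [340. 143.] 0.71
side hammer [262. 292.] 0.84
side offcut [247. 170.] 0.84
top extractor [314. 223.] 0.83
top hatch_hinge [276. 217.] 0.96
top hatch_edge [279. 209.] 0.76
top latch_axis [340. 204.] 0.7
top latch_end [336. 180.] 0.64
top shaker_top [350. 250.] 0.6
top glue [396. 193.] 0.97
top hammer [220. 264.] 0.81
top offcut [295. 159.] 0.63
hammer [0.453 0.195 0.024] [np.float64(0.0010507733533912619), np.float64(0.001050773353391209)]
hatch_edge [0.571 0.029 0.287] [np.float64(0.0033987470535573024), np.float64(0.003398747053557433)]
offcut [ 0.761 -0.037  0.013] [np.float64(0.005701268145508063), np.float64(0.005701268145508064)]
latch_axis [ 0.599 -0.134  0.167] [np.float64(0.0010201969183906863), np.float64(0.0010201969183907696)]
latch_end [ 0.658 -0.125  0.178] [np.float64(0.0023156512025418155), np.float64(0.0023156512025418585)]
glue [ 0.654 -0.348 -0.018] [np.float64(0.0029214117316432443), np.float64(0.00292141173164317)]
extractor [ 0.566 -0.086  0.006] [np.float64(0.0008244233022823742), np.float64(0.0008244233022825596)]
hatch_hinge [0.575 0.032 0.104] [np.float64(0.0010210729792030158), np.float64(0.00102107297920282)]
shaker_top [ 0.481 -0.139  0.215] [np.float64(0.002506916535316472), np.float64(0.002506916535316476)]
```

View pics/a.png

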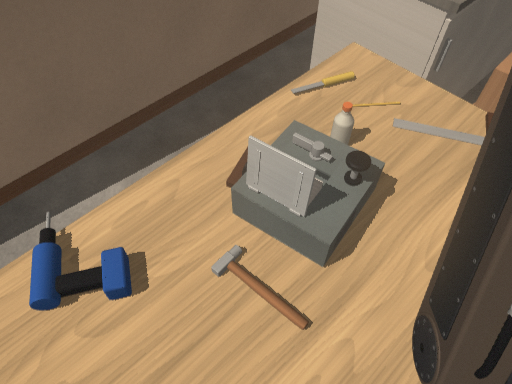

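View pics/b.png

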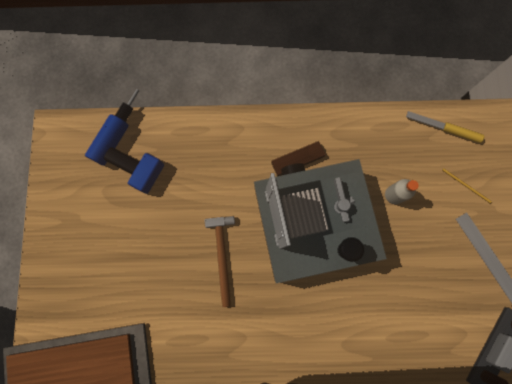

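The side view shows the hatch about upright (edge at 284,153), the latch handle along the cabinet's +x (298,132) and the knob at (357,157). The top view shows the cabinet centred at (318,222), slightly rotated, with the glue at (400,192) and the hammer at (220,262). I'll fit the cabinet pose jointly from all the marks.

```bash
cat > fit.py <<'E'
from h import *
from scipy.optimize import least_squares
def model(v):
    x,y,w,a,l=v
    c,s=np.cos(w),np.sin(w);T=lambda p:np.array([x+c*p[0]-s*p[1],y+s*p[0]+c*p[1],p[2]])
    # edge: from hinge (mid-thickness) -y*158, outer +4
    e=[30,118-158*np.cos(a)-4*np.sin(a)*-1*-1*-1,124+158*np.sin(a)+4*np.cos(a)]
    L={"extractor":[0,0,0],"hatch_hinge":[30,118,124],"hatch_edge":e,"latch_axis":[20,-68,159],
       "latch_end":[20+75*np.cos(l),-68-75*np.sin(l),159],"shaker_top":[-95,-50,200]}
    return {k:T(np.array(p)/1000) for k,p in L.items()}
def run(P):
    f=lambda v:np.concatenate([np.subtract(proj(c,model(v)[n]),p) for (n,c),p in P.items()])
    r=least_squares(f,[.566,-.086,.1,1.57,0],loss="soft_l1");return r.x,f(r.x).reshape(-1,2)
E
python3 - <<'E'
from fit import *
np.set_printoptions(precision=3,suppress=True)
P={}
for c in("side","top"):
    grab_frame(c)
    for n in("extractor","hatch_hinge","hatch_edge","latch_axis","latch_end","shaker_top"):
        r=mark_of(c,n)
        if r and (n!="extractor"): P[n,c]=r[0]["location"]
v,r=run(P);print(v)
for k,q in zip(P,r):print(k,q)
for k,p in model(v).items():print(k,p)
print(get_state()["t"])
E
```

```text
[ 0.567 -0.085  0.191  1.489 -0.104]
('hatch_hinge', 'side') [-0.763  1.564]
('hatch_edge', 'side') [ 0.287 -2.284]
('shaker_top', 'side') [0.046 0.61 ]
('hatch_hinge', 'top') [-1.633 -0.428]
('hatch_edge', 'top') [-0.842  0.45 ]
('latch_axis', 'top') [ 3.884 -0.043]
('latch_end', 'top') [-0.041 -0.127]
('shaker_top', 'top') [ 5.337 -0.055]
extractor [ 0.567 -0.085  0.   ]
hatch_hinge [0.574 0.037 0.124]
hatch_edge [0.576 0.028 0.282]
latch_axis [ 0.6   -0.148  0.159]
latch_end [ 0.672 -0.126  0.159]
shaker_top [ 0.484 -0.152  0.2  ]
1.7
```

Run:
```python
from fit import *
v=[.567,-.085,.191,1.489,0]
out=[]
for c,(x0,y0,x1,y1) in(("top",(240,140,400,300)),("side",(220,110,400,270))):
    im=grab_frame(c)[:,:,::-1].copy()
    a=cv2.resize(im[y0:y1,x0:x1],(400,400),interpolation=cv2.INTER_CUBIC)
    m=model(v);w=v[2];R=lambda p:np.array([v[0]+np.cos(w)*p[0]-np.sin(w)*p[1],v[1]+np.sin(w)*p[0]+np.cos(w)*p[1],p[2]])
    pts=[np.subtract(proj(c,R(p)),(x0,y0))*2.5 for p in([.14,.15,.12],[.14,-.15,.12],[-.14,-.15,.12],[-.14,.15,.12])]
    cv2.polylines(a,[np.int32(pts)],True,(0,0,255),1)
    for k in m: cv2.circle(a,tuple(int(t) for t in np.subtract(proj(c,m[k]),(x0,y0))*2.5),3,(0,255,0),1)
    out.append(a)
cv2.imwrite("pics/c.png",np.hstack(out))
```

```text
(no output)
```

View pics/c.png

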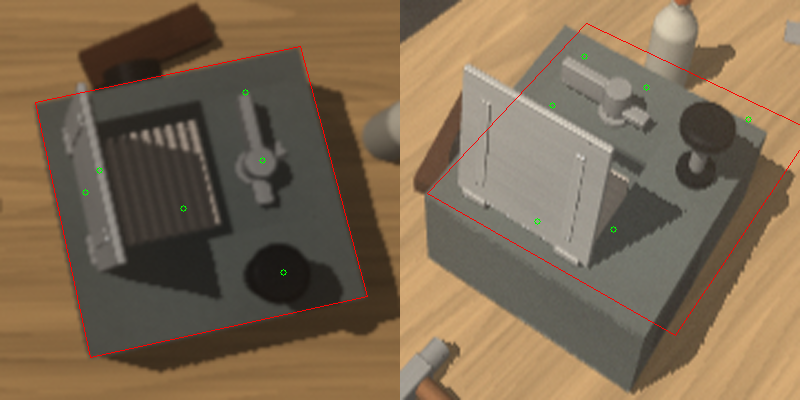

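The overlay's side half has an x-scale slip. With that corrected, the cabinet outline, hub (262,160) and handle end (245,93) agree with the fit. Next I'll raise the tool, align it with the cabinet and pass over to the hatch's outer side.

```bash
python3 -m handwheel '[{"delta_pos":[0,0,0.9],"dr":[0,0,-7.15]},{"delta_pos":[0,0,0.9],"dr":[0,0,-7.15]},{"delta_pos":[0,0,0.9],"dr":[0,0,0]},{"delta_pos":[0,0,0.9],"dr":[0,0,0]},{"delta_pos":[0,0,0.9],"dr":[0,0,0]},{"delta_pos":[0.41,0.97,0],"dr":[0,0,0]},{"delta_pos":[0.41,0.97,0],"dr":[0,0,0]},{"delta_pos":[0.41,0.97,0],"dr":[0,0,0]},{"delta_pos":[0.41,0.97,0],"dr":[0,0,0]},{"delta_pos":[0.41,0.97,0],"dr":[0,0,0]}]' 1 20
python3 -m handwheel '[{"delta_pos":[0.41,0.97,0],"dr":[0,0,0]},{"delta_pos":[0.41,0.97,0],"dr":[0,0,0]},{"delta_pos":[0.41,0.97,0],"dr":[0,0,0]},{"delta_pos":[0.41,0.97,0],"dr":[0,0,0]},{"delta_pos":[0.41,0.97,0],"dr":[0,0,0]},{"delta_pos":[0.41,0.97,0],"dr":[0,0,0]},{"delta_pos":[0.41,0.97,0],"dr":[0,0,0]},{"delta_pos":[0.41,0.97,0],"dr":[0,0,0]},{"delta_pos":[0.41,0.97,0],"dr":[0,0,0]},{"delta_pos":[0.41,0.97,0],"dr":[0,0,0]}]'
python3 -m handwheel '[{"delta_pos":[0.41,0.97,0],"dr":[0,0,0]},{"delta_pos":[0.41,0.97,0],"dr":[0,0,0]},{"delta_pos":[0.41,0.97,0],"dr":[0,0,0]},{"delta_pos":[0.41,0.97,0],"dr":[0,0,0]},{"delta_pos":[0.41,0.97,0],"dr":[0,0,0]},{"delta_pos":[0.41,0.97,0],"dr":[0,0,0]},{"delta_pos":[0.41,0.97,0],"dr":[0,0,0]},{"delta_pos":[0.41,0.97,0],"dr":[0,0,0]},{"delta_pos":[0.41,0.97,0],"dr":[0,0,0]},{"delta_pos":[0,0,0],"dr":[0,0,0]}]'
cat > go.py <<'E'
import sys;from fit import *
V=[.567,-.085,.191]
def w(x,y):
    c,s=np.cos(V[2]),np.sin(V[2]);return np.array([V[0]+(c*x-s*y)/1e3,V[1]+(s*x+c*y)/1e3])
def cab(p):
    c,s=np.cos(V[2]),np.sin(V[2]);d=np.subtract(p[:2],V[:2])*1e3;return np.array([c*d[0]+s*d[1],-s*d[0]+c*d[1],(p[2]-.019)*1e3])
def steps(pts): # tip points in cabinet mm, from the present pose
    s=get_state();p=np.array(s["eef_pos"]);print("t",round(s["t"],2),"cab tip",cab(p).round(1),"rpy",np.round(s["ee_rot"],3),"F",np.round(s["force"],1))
    for q in pts:
        t=np.array([*w(q[0],q[1]),q[2]/1e3+.019]);print(np.round(q),np.round((t-p)/.03,2));p=t
E
python3 - <<'E'
from go import *
P=[(50,165,361),(50,165,262)]
for a in np.linspace(1.49,0,13):
    r=145;P.append((50,118-r*np.cos(a)+4*np.sin(a)+21,124+r*np.sin(a)+4*np.cos(a)-(6 if a>1.4 else 1)))
steps(P)
E
```

```text
t: 2.8
eef_pos: [0.3497, -0.4638, 0.3806]
ee_rot: [-3.141, 0.0, -2.951]
force: [-0.1, -0.6, -0.0]
width: 0.0133
gripper_force: 0.0
t: 3.8
eef_pos: [0.4727, -0.1727, 0.3809]
ee_rot: [-3.141, 0.001, -2.95]
force: [1.4, 0.1, -0.6]
width: 0.0001
gripper_force: 0.0
t: 4.8
eef_pos: [0.5841, 0.0909, 0.3794]
ee_rot: [3.142, -0.001, -2.948]
force: [-0.2, -0.5, 0.3]
width: 0.0006
gripper_force: 0.0
t 4.8 cab tip [ 50.2 169.4 360.4] rpy [ 3.142e+00 -1.000e-03 -2.948e+00] F [-0.2 -0.5  0.3]
[ 50 165 361] [ 0.02 -0.15  0.02]
[ 50 165 262] [ 0.   0.  -3.3]
[ 50. 131. 263.] [ 0.21 -1.1   0.03]
[ 50. 113. 266.] [ 0.11 -0.59  0.1 ]
[ 50.  96. 262.] [ 0.11 -0.57 -0.14]
[ 50.  79. 255.] [ 0.11 -0.55 -0.21]
[ 50.  63. 247.] [ 0.1  -0.52 -0.28]
[ 50.  48. 236.] [ 0.09 -0.48 -0.34]
[ 50.  35. 224.] [ 0.08 -0.44 -0.4 ]
[ 50.  23. 211.] [ 0.07 -0.38 -0.45]
[ 50.  13. 196.] [ 0.06 -0.33 -0.5 ]
[ 50.   5. 179.] [ 0.05 -0.26 -0.54]
[ 50.  -1. 163.] [ 0.04 -0.2  -0.57]
[ 50.  -4. 145.] [ 0.02 -0.13 -0.59]
[ 50.  -6. 127.] [ 0.01 -0.05 -0.6 ]
```

```bash
python3 -m handwheel '[{"delta_pos":[0.02,-0.15,-0.8],"dr":[0,0,0]},{"delta_pos":[0,0,-0.9],"dr":[0,0,0]},{"delta_pos":[0,0,-0.9],"dr":[0,0,0]},{"delta_pos":[0,0,-0.7],"dr":[0,0,0]},{"delta_pos":[0.07,-0.36,0],"dr":[0,0,0]},{"delta_pos":[0.07,-0.36,0],"dr":[0,0,0]},{"delta_pos":[0.07,-0.36,0],"dr":[0,0,0]},{"delta_pos":[0.06,-0.3,0.05],"dr":[0,0,0]},{"delta_pos":[0.06,-0.3,0.05],"dr":[0,0,0]}]'
python3 - <<'E'
from go import *
steps([])
print({c:(grab_frame(c),np.round(mark_of(c,"hatch_edge")[0]["location"]))[1] for c in("side","top")})
E
```

```text
t: 5.7
eef_pos: [0.594, 0.0324, 0.2853]
ee_rot: [3.141, 0.001, -2.951]
force: [-0.4, 2.9, -0.8]
width: 0.0004
gripper_force: 1.2
t 5.7 cab tip [ 48.8 110.1 266.3] rpy [ 3.141e+00  1.000e-03 -2.951e+00] F [-0.4  2.9 -0.8]
{'side': array([286., 149.]), 'top': array([286., 206.])}
```

Contact force is 2.9 N, as expected. I'll follow the arc down.

```bash
python3 -m handwheel '[{"delta_pos":[0.11,-0.57,-0.1],"dr":[0,0,0]},{"delta_pos":[0.11,-0.55,-0.21],"dr":[0,0,0]},{"delta_pos":[0.1,-0.52,-0.28],"dr":[0,0,0]},{"delta_pos":[0.09,-0.48,-0.34],"dr":[0,0,0]},{"delta_pos":[0.08,-0.44,-0.4],"dr":[0,0,0]},{"delta_pos":[0.07,-0.38,-0.45],"dr":[0,0,0]}]'
python3 -m handwheel '[{"delta_pos":[0.06,-0.33,-0.5],"dr":[0,0,0]},{"delta_pos":[0.05,-0.26,-0.54],"dr":[0,0,0]},{"delta_pos":[0.04,-0.2,-0.57],"dr":[0,0,0]},{"delta_pos":[0.02,-0.13,-0.5],"dr":[0,0,0]},{"delta_pos":[0,0,-0.3],"dr":[0,0,0]},{"delta_pos":[0,0,-0.2],"dr":[0,0,0]},{"delta_pos":[0,0,0],"dr":[0,0,0]}]'
python3 - <<'E'
from go import *
steps([(50,-6,127)])
E
```

```text
t: 6.5
eef_pos: [0.6108, -0.0566, 0.2302]
ee_rot: [-3.141, 0.0, -2.951]
force: [1.3, 0.7, 1.2]
width: 0.0
gripper_force: 0.8
t: 7.2
eef_pos: [0.6149, -0.0828, 0.1517]
ee_rot: [3.141, -0.002, -2.95]
force: [0.6, 0.6, 0.6]
width: 0.0002
gripper_force: 0.0
t 7.2 cab tip [ 47.4  -7.  132.7] rpy [ 3.141e+00 -2.000e-03 -2.950e+00] F [0.6 0.6 0.6]
[ 50  -6 127] [ 0.08  0.05 -0.19]
```

```bash
python3 -m handwheel '[{"delta_pos":[0,0,-0.15],"dr":[0,0,0]},{"delta_pos":[0,0,0],"dr":[0,0,0]},{"delta_pos":[0,0,0],"dr":[0,0,0]}]'
python3 -m handwheel '[{"delta_pos":[0,0,-0.1],"dr":[0,0,0]},{"delta_pos":[0,0,0],"dr":[0,0,0]},{"delta_pos":[0,0,0],"dr":[0,0,0]}]'
```

```text
t: 7.5
eef_pos: [0.6157, -0.0825, 0.1487]
ee_rot: [3.142, 0.0, -2.95]
force: [0.4, -0.4, -1.1]
width: 0.0004
gripper_force: 0.0
t: 7.8
eef_pos: [0.616, -0.0826, 0.1472]
ee_rot: [-3.141, 0.002, -2.95]
force: [-3.8, 1.9, 10.0]
width: 0.0001
gripper_force: 5.3
```

```bash
python3 -m handwheel '[{"delta_pos":[0,0,-0.06],"dr":[0,0,0]},{"delta_pos":[0,0,0],"dr":[0,0,0]},{"delta_pos":[0,0,0],"dr":[0,0,0]}]'
python3 -m handwheel '[{"delta_pos":[0,0,0.6],"dr":[0,0,0]},{"delta_pos":[0,0,0.6],"dr":[0,0,0]},{"delta_pos":[0,0.9,0.9],"dr":[0,0,0]},{"delta_pos":[0,0.9,0.9],"dr":[0,0,0]},{"delta_pos":[0,0.9,0.9],"dr":[0,0,0]},{"delta_pos":[0,0.9,0.9],"dr":[0,0,0]},{"delta_pos":[0,0.9,0],"dr":[0,0,0]},{"delta_pos":[0,0,0],"dr":[0,0,0]}]'
python3 - <<'E'
from fit import *
np.set_printoptions(precision=3,suppress=True)
out=[]
m=model([.567,-.085,.191,0,0])
for c,(x0,y0) in(("top",(240,140)),("side",(220,110))):
    im=grab_frame(c)[:,:,::-1].copy()
    for n in("hatch_edge","latch_axis","latch_end","shaker_top"):
        r=mark_of(c,n);print(c,n,np.round(proj(c,m[n])),r and (np.round(r[0]["location"]),round(r[0]["conf"],2)))
    a=cv2.resize(im[y0:y0+160,x0:x0+160],(400,400),interpolation=cv2.INTER_CUBIC)
    for k in m: cv2.circle(a,tuple(int(t) for t in np.subtract(proj(c,m[k]),(x0,y0))*2.5),3,(0,255,0),1)
    out.append(a)
cv2.imwrite("pics/d.png",np.hstack(out))
E
```

```text
t: 8.1
eef_pos: [0.6161, -0.0826, 0.147]
ee_rot: [-3.141, 0.003, -2.949]
force: [-8.9, 3.6, 21.6]
width: 0.0004
gripper_force: 10.7
t: 8.9
eef_pos: [0.6159, 0.0551, 0.2886]
ee_rot: [3.141, 0.002, -2.948]
force: [0.1, 0.1, -0.9]
width: -0.0001
gripper_force: 0.0
top hatch_edge [332. 205.] (array([329., 204.]), 0.58)
top latch_axis [345. 204.] (array([343., 202.]), 0.91)
top latch_end [338. 177.] (array([337., 175.]), 0.95)
top shaker_top [353. 249.] (array([352., 248.]), 0.85)
side hatch_edge [308. 158.] (array([312., 160.]), 0.98)
side latch_axis [319. 145.] (array([317., 147.]), 0.84)
side latch_end [294. 133.] (array([296., 133.]), 0.74)
side shaker_top [359. 158.] (array([359., 155.]), 0.77)
```

View pics/d.png

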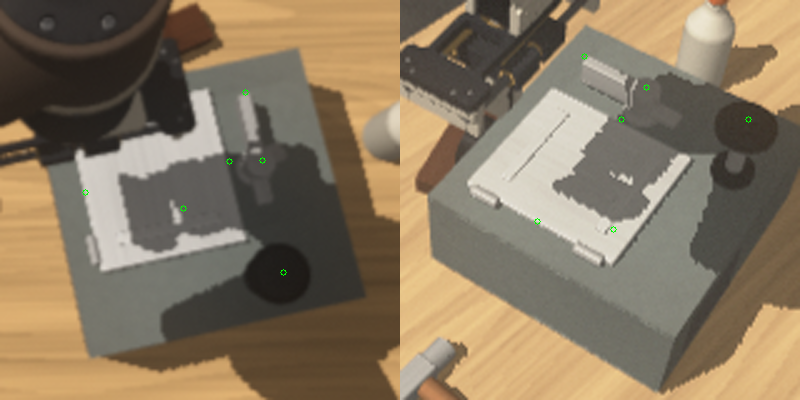

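The hatch is flat: its free edge lies beside the latch (crop 229,161 top; 621,119 side) and the latch is still along +x. Next I'll work out the latch arc.

Run:
```python
from go import *
P=[(91,-30,235),(91,-30,141)]
for l in np.linspace(0,1.56,13):
    r=62;P.append((20+r*np.cos(l)+5*np.sin(l)+9.5,-68-r*np.sin(l)+5*np.cos(l)+21,141))
steps(P)
```

```text
t 9.4 cab tip [ 73.6 124.9 268.4] rpy [-3.142 -0.    -2.951] F [ 0.  -0.6 -0.1]
[ 91 -30 235] [ 1.55 -4.96 -1.11]
[ 91 -30 141] [ 0.    0.   -3.13]
[ 92. -42. 141.] [ 0.09 -0.39  0.  ]
[ 92. -50. 141.] [ 0.06 -0.26  0.  ]
[ 91. -58. 141.] [ 0.02 -0.27  0.  ]
[ 89. -66. 141.] [-0.01 -0.27  0.  ]
[ 86. -73. 141.] [-0.05 -0.26  0.  ]
[ 82. -81. 141.] [-0.08 -0.26  0.  ]
[ 77. -87. 141.] [-0.12 -0.24  0.  ]
[ 71. -93. 141.] [-0.15 -0.23  0.  ]
[ 65. -98. 141.] [-0.17 -0.21  0.  ]
[  58. -102.  141.] [-0.2  -0.18  0.  ]
[  51. -105.  141.] [-0.22 -0.15  0.  ]
[  43. -108.  141.] [-0.24 -0.12  0.  ]
[  35. -109.  141.] [-0.25 -0.09  0.  ]
```

```bash
python3 -m handwheel '[{"delta_pos":[0.31,-0.99,-0.22],"dr":[0,0,0]},{"delta_pos":[0.31,-0.99,-0.22],"dr":[0,0,0]},{"delta_pos":[0.31,-0.99,-0.22],"dr":[0,0,0]},{"delta_pos":[0.31,-0.99,-0.22],"dr":[0,0,0]},{"delta_pos":[0.31,-0.99,-0.22],"dr":[0,0,0]},{"delta_pos":[0,0,-0.9],"dr":[0,0,0]},{"delta_pos":[0,0,-0.9],"dr":[0,0,0]},{"delta_pos":[0,0,-0.8],"dr":[0,0,0]},{"delta_pos":[0,0,-0.53],"dr":[0,0,0]},{"delta_pos":[0,0,0],"dr":[0,0,0]}]'
python3 -c "
from go import *
steps([(92,-42,141)])"
```

```text
t: 10.4
eef_pos: [0.6605, -0.0966, 0.1577]
ee_rot: [3.141, -0.005, -2.951]
force: [0.2, 0.1, 0.0]
width: 0.0004
gripper_force: 0.0
t 10.4 cab tip [ 89.5 -29.2 138.7] rpy [ 3.141 -0.005 -2.951] F [0.2 0.1 0. ]
[ 92 -42 141] [ 0.16 -0.4   0.08]
```

```bash
python3 -m handwheel '[{"delta_pos":[0.16,-0.4,0.05],"dr":[0,0,0]},{"delta_pos":[0.06,-0.26,0],"dr":[0,0,0]},{"delta_pos":[0.02,-0.27,0],"dr":[0,0,0]},{"delta_pos":[-0.01,-0.27,0],"dr":[0,0,0]}]'
python3 -m handwheel '[{"delta_pos":[-0.05,-0.26,0],"dr":[0,0,0]},{"delta_pos":[-0.08,-0.26,0],"dr":[0,0,0]},{"delta_pos":[-0.12,-0.24,0],"dr":[0,0,0]},{"delta_pos":[-0.15,-0.23,0],"dr":[0,0,0]}]'
python3 -c "
from go import *
steps([(65,-98,141),(58,-102,141)])"
```

```text
t: 10.8
eef_pos: [0.6696, -0.1332, 0.1631]
ee_rot: [-3.141, 0.002, -2.951]
force: [1.2, 1.2, 0.6]
width: 0.0002
gripper_force: 0.4
t: 11.2
eef_pos: [0.6572, -0.1624, 0.1624]
ee_rot: [-3.142, 0.001, -2.95]
force: [3.7, 4.6, 3.4]
width: 0.0003
gripper_force: 3.3
t 11.2 cab tip [ 73.9 -93.1 143.4] rpy [-3.142e+00  1.000e-03 -2.950e+00] F [3.7 4.6 3.4]
[ 65 -98 141] [-0.26 -0.22 -0.08]
[  58 -102  141] [-0.2  -0.18  0.  ]
```

```bash
python3 -m handwheel '[{"delta_pos":[-0.2,-0.21,0],"dr":[0,0,0]},{"delta_pos":[-0.2,-0.18,0],"dr":[0,0,0]},{"delta_pos":[-0.22,-0.15,0],"dr":[0,0,0]},{"delta_pos":[-0.24,-0.12,0],"dr":[0,0,0]},{"delta_pos":[-0.2,-0.07,0],"dr":[0,0,0]},{"delta_pos":[0,0,0],"dr":[0,0,0]}]'
python3 -c "
from go import *
steps([(35,-109,141)])
print([(c,(grab_frame(c),np.round(mark_of(c,'latch_end')[0]['location']),np.round(proj(c,model([.567,-.085,.191,0,1.57])['latch_end'])))[1:]) for c in('side','top')])"
```

```text
t: 11.8
eef_pos: [0.6249, -0.1841, 0.1625]
ee_rot: [-3.142, 0.001, -2.951]
force: [2.4, -1.0, 2.1]
width: 0.0005
gripper_force: 1.0
t 11.8 cab tip [  38.1 -108.3  143.5] rpy [-3.142e+00  1.000e-03 -2.951e+00] F [ 2.4 -1.   2.1]
[  35 -109  141] [-0.1  -0.04 -0.08]Traceback (most recent call last):
  File "<string>", line 4, in <module>
    print([(c,(grab_frame(c),np.round(mark_of(c,'latch_end')[0]['location']),np.round(proj(c,model([.567,-.085,.191,0,1.57])['latch_end'])))[1:]) for c in('side','top')])
                                      ~~~~~~~~~~~~~~~~~~~~~~^^^
IndexError: list index out of range
```

```bash
python3 -m handwheel '[{"delta_pos":[-0.13,-0.02,0],"dr":[0,0,0]},{"delta_pos":[0,0,0],"dr":[0,0,0]},{"delta_pos":[0,0,0],"dr":[0,0,0]}]'
python3 -c "
from go import *
steps([])"
```

```text
t: 12.3
eef_pos: [0.624, -0.184, 0.1625]
ee_rot: [-3.141, 0.005, -2.95]
force: [9.5, 0.6, -3.4]
width: 0.0003
gripper_force: 5.0
t 12.3 cab tip [  37.2 -108.   143.5] rpy [-3.141  0.005 -2.95 ] F [ 9.5  0.6 -3.4]
```

```bash
python3 -m handwheel '[{"delta_pos":[0.6,0.12,0],"dr":[0,0,0]},{"delta_pos":[0.3,0.3,0.9],"dr":[0,0,0]},{"delta_pos":[0,0.9,0.9],"dr":[0,0,0]},{"delta_pos":[0,0.95,0.9],"dr":[0,0,0]},{"delta_pos":[0,0.95,0.9],"dr":[0,0,0]},{"delta_pos":[0,0.95,0.6],"dr":[0,0,0]},{"delta_pos":[0,0.95,0],"dr":[0,0,0]},{"delta_pos":[0,0.95,0],"dr":[0,0,0]},{"delta_pos":[0,0.95,0],"dr":[0,0,0]},{"delta_pos":[0,0.95,0],"dr":[0,0,0]}]'
python3 - <<'E'
from fit import *
out=[]
m=model([.567,-.085,.191,0,1.57])
for c,(x0,y0) in(("top",(260,140)),("side",(230,100))):
    im=grab_frame(c)[:,:,::-1].copy()
    for n in("latch_axis","latch_end","shaker_top"):
        r=mark_of(c,n);print(c,n,np.round(proj(c,m[n])),r and (np.round(r[0]["location"]),round(r[0]["conf"],2)))
    a=cv2.resize(im[y0:y0+160,x0:x0+160],(400,400),interpolation=cv2.INTER_CUBIC)
    for k in m: cv2.circle(a,tuple(int(t) for t in np.subtract(proj(c,m[k]),(x0,y0))*2.5),3,(0,255,0),1)
    out.append(a)
cv2.imwrite("pics/e.png",np.hstack(out))
from go import steps
steps([(-95,-50,280),(-95,-50,215),(-95,-50,169)])
E
```

```text
t: 13.3
eef_pos: [0.6473, 0.0555, 0.2875]
ee_rot: [-3.141, -0.002, -2.95]
force: [-0.2, -0.6, -0.1]
width: 0.0002
gripper_force: 0.0
top latch_axis [345. 204.] (array([340., 202.]), 0.72)
top latch_end [373. 198.] (array([316., 225.]), 0.7)
top shaker_top [353. 249.] (array([351., 251.]), 0.59)
side latch_axis [319. 145.] (array([316., 145.]), 0.83)
side latch_end [333. 128.] (array([333., 127.]), 0.89)
side shaker_top [359. 158.] (array([359., 157.]), 0.69)
t 13.7 cab tip [105.9 120.7 269. ] rpy [-3.141e+00 -1.000e-03 -2.951e+00] F [-0.  -0.9  0.1]
[-95 -50 280] [-5.5  -6.86  0.37]
[-95 -50 215] [ 0.    0.   -2.17]
[-95 -50 169] [ 0.    0.   -1.53]
```

View pics/e.png

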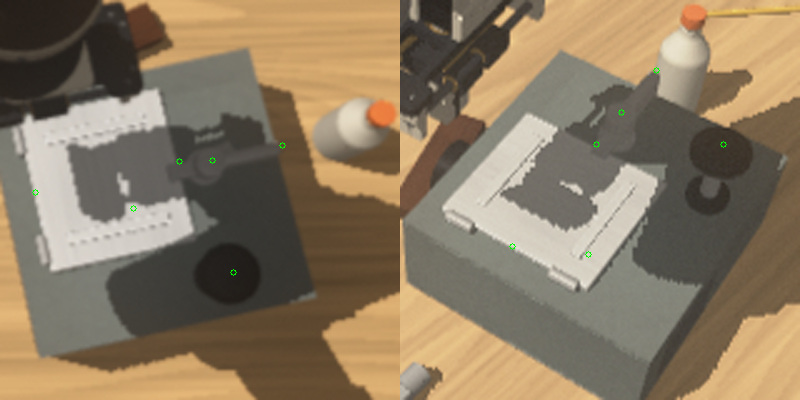

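The latch handle now lies along the cabinet's -y, with its end at the predicted locked spot (crop 282,147 top; 656,71 side). The tongue is over the hatch. Now the plunger.

```bash
python3 -m handwheel '[{"delta_pos":[-0.69,-0.86,0.05],"dr":[0,0,0]},{"delta_pos":[-0.69,-0.86,0.05],"dr":[0,0,0]},{"delta_pos":[-0.69,-0.86,0.05],"dr":[0,0,0]},{"delta_pos":[-0.69,-0.86,0.05],"dr":[0,0,0]},{"delta_pos":[-0.69,-0.86,0.05],"dr":[0,0,0]},{"delta_pos":[-0.69,-0.86,0.05],"dr":[0,0,0]},{"delta_pos":[-0.68,-0.85,0],"dr":[0,0,0]},{"delta_pos":[-0.68,-0.85,0],"dr":[0,0,0]},{"delta_pos":[0,0,-0.9],"dr":[0,0,0]},{"delta_pos":[0,0,-0.9],"dr":[0,0,0]}]'
python3 -m handwheel '[{"delta_pos":[0,0,-0.5],"dr":[0,0,0]},{"delta_pos":[0,0,-0.4],"dr":[0,0,0]},{"delta_pos":[0,0,-0.3],"dr":[0,0,0]},{"delta_pos":[0,0,-0.2],"dr":[0,0,0]},{"delta_pos":[0,0,0],"dr":[0,0,0]}]'
python3 -c "
from go import *
steps([(-95,-50,170)])"
```

```text
t: 14.7
eef_pos: [0.4828, -0.1527, 0.2437]
ee_rot: [-3.141, 0.003, -2.953]
force: [-0.2, -0.2, -0.7]
width: 0.0003
gripper_force: 0.0
t: 15.2
eef_pos: [0.4825, -0.1519, 0.2013]
ee_rot: [-3.141, -0.002, -2.951]
force: [-5.4, -1.7, 7.9]
width: 0.0003
gripper_force: 3.7
t 15.2 cab tip [-95.7 -49.7 182.3] rpy [-3.141e+00 -2.000e-03 -2.951e+00] F [-5.4 -1.7  7.9]
[-95 -50 170] [ 0.02 -0.01 -0.41]
```

```bash
python3 -m handwheel '[{"delta_pos":[0.02,0,-0.2],"dr":[0,0,0]},{"delta_pos":[0,0,-0.2],"dr":[0,0,0]},{"delta_pos":[0,0,0],"dr":[0,0,0]},{"delta_pos":[0,0,0],"dr":[0,0,0]}]'
python3 -m handwheel '[{"delta_pos":[0,0,-0.1],"dr":[0,0,0]},{"delta_pos":[0,0,0],"dr":[0,0,0]},{"delta_pos":[0,0,0],"dr":[0,0,0]}]'
```

```text
t: 15.6
eef_pos: [0.4834, -0.152, 0.1903]
ee_rot: [-3.14, -0.001, -2.95]
force: [-6.8, -1.6, 9.7]
width: 0.0001
gripper_force: 5.4
t: 15.9
eef_pos: [0.4835, -0.152, 0.1891]
ee_rot: [-3.14, 0.0, -2.95]
force: [-11.8, 2.0, 24.3]
width: 0.0004
gripper_force: 12.3
```

```bash
python3 -m handwheel '[{"delta_pos":[0,0,-0.04],"dr":[0,0,0]},{"delta_pos":[0,0,0],"dr":[0,0,0]},{"delta_pos":[0,0,0],"dr":[0,0,0]}]'
python3 -m handwheel '[{"delta_pos":[0,0,0.4],"dr":[0,0,0]},{"delta_pos":[0,0,0.5],"dr":[0,0,0]},{"delta_pos":[0,0,0.9],"dr":[0,0,0]},{"delta_pos":[0,0,0.9],"dr":[0,0,0]},{"delta_pos":[0,0,0.9],"dr":[0,0,0]},{"delta_pos":[0.7,0.9,0],"dr":[0,0,0]},{"delta_pos":[0.7,0.9,0],"dr":[0,0,0]},{"delta_pos":[0.7,0.9,0],"dr":[0,0,0]},{"delta_pos":[0.7,0.9,0],"dr":[0,0,0]},{"delta_pos":[0.7,0.9,0],"dr":[0,0,0]}]'
python3 -m handwheel '[{"delta_pos":[0.7,0.9,0],"dr":[0,0,0]},{"delta_pos":[0.7,0.9,0],"dr":[0,0,0]},{"delta_pos":[0,0,0],"dr":[0,0,0]},{"delta_pos":[0,0,0],"dr":[0,0,0]}]'
python3 - <<'E'
from fit import *
m=model([.567,-.085,.191,0,1.57]);out=[]
for c,(x0,y0) in(("top",(200,130)),("side",(200,100))):
    im=grab_frame(c)[:,:,::-1].copy()
    for n in("latch_axis","latch_end","shaker_top","hatch_edge"):
        r=mark_of(c,n);print(c,n,np.round(proj(c,m[n])),r and (np.round(r[0]["location"]),round(r[0]["conf"],2)))
    out.append(cv2.resize(im[y0:y0+200,x0:x0+200],(400,400),interpolation=cv2.INTER_CUBIC))
cv2.imwrite("pics/f.png",np.hstack(out))
E
```

```text
t: 16.2
eef_pos: [0.4836, -0.152, 0.189]
ee_rot: [-3.14, 0.001, -2.949]
force: [-15.7, 4.1, 34.7]
width: 0.0005
gripper_force: 16.9
t: 17.2
eef_pos: [0.59, -0.0151, 0.2934]
ee_rot: [3.142, 0.001, -2.951]
force: [0.4, -1.0, -0.2]
width: 0.0002
gripper_force: 0.0
t: 17.6
eef_pos: [0.6312, 0.0384, 0.2924]
ee_rot: [-3.141, -0.001, -2.949]
force: [-0.0, 1.0, 0.2]
width: 0.0005
gripper_force: 0.0
top latch_axis [345. 204.] (array([342., 203.]), 0.92)
top latch_end [373. 198.] (array([371., 199.]), 0.74)
top shaker_top [353. 249.] (array([344., 203.]), 0.71)
top hatch_edge [332. 205.] (array([332., 206.]), 0.73)
side latch_axis [319. 145.] (array([316., 145.]), 0.83)
side latch_end [333. 128.] (array([334., 128.]), 0.73)
side shaker_top [359. 158.] (array([358., 156.]), 0.77)
side hatch_edge [308. 158.] (array([308., 160.]), 0.88)
```

View pics/f.png

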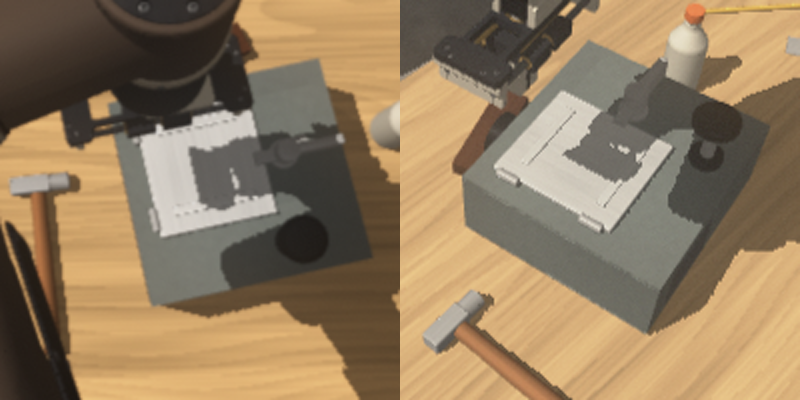

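The hatch is shut, the latch lies along -y (handle end 340,138 in the top crop), and the knob is back up (715,122 in the side crop). The glue and the hammer are undisturbed, and the arm is clear.

```bash
python3 -c "
from station import job_done;print(job_done())"
```

```text
the job is handed in; nothing more can be done
None
```

I shut the hatch, turned the latch to its locked stop, then pushed the shaker plunger to its lower stop and let it spring back up; the job was handed in at about 18 s with the arm clear and the glue bottle, hammer and offcut untouched.

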